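Turn a rinsed test coupon over with a spatula

TASK

The rinsed steel test coupon lies scribed side up on the low landing of the drain stand. Take the spatula from its rest, slide its blade under the coupon from the open front, lever the coupon up against the step and flip it over the step so that it lies scribed side down on the raised deck; then push it by its edge along the deck with the blade until you feel it seated square against the stop bar, pressed home with some 5 to 10 N, and lay the spatula back on its rest. Touch the coupon only with the spatula, work gently so that neither the coupon nor the stand is pressed or jammed hard, and leave the crucible and the stopper alone.

Things in the scene. Friction and masses are not known exactly. Their poses are not given: they have to be found in the camera images.
- drain_stand: White drain stand, 253 x 128 mm, fixed on levelling feet, its base plate 8 to 16 mm above the bench. Origin on the underside of the base plate, below the step across its middle; x from the open front to the back, y left, z up. Low landing in front (x -125 to 0 mm, floor at z = 3), deck behind (z = 14). Side rims 4 mm thick, top at z = 25, at y = -62 and +62 from x = -63 to the back, and across the back.
- step_edge (a point): Middle of the upper edge of the square step between landing and deck, axes as the stand, 11 mm above the landing floor. The flat slotted deck runs back (+x) from here at this height. An aluminium stop bar across it (10 mm thick, 12 mm high, 116 mm long, two screws on top) is clamped with its front face 78 to 104 mm behind this edge; where is not measured: see or feel it.
- landing_front (a point): Middle of the landing's open front edge, on its floor, 3 mm above the underside of the base plate. Two rails 5 mm wide and 4 mm high run along x at y = -33 and +33 mm, starting 44 mm behind this edge and ending at the step; clear width between them 61 mm.
- coupon_center (a point): Centre of the loose steel test coupon, 60 (its x) x 80 (its y) x 6 mm, 0.11 to 0.21 kg. Its z points out of the face scribed with a cross (up at the start). It starts flat on the two rails: 4 mm of room between landing floor and underside, long side along the step within 4 degrees, far edge 2 to 20 mm from the step.
- spatula_rest: Grey spatula rest, fixed: base plate 214 x 74 x 4 mm. Origin under its middle, on the bench; x points along the lying spatula towards its blade. Steel wire fork at x = -77 mm: prongs of 3 mm radius at y = -15 and +15, tops at z = 85, cross bar with its top at z = 74. The handle lies on the bar between the prongs, the blade flat on the plate, its front edge at about x = 96.
- spatula_grip (a point): Grip point, mid-thickness of the spatula's black handle: 127 mm long, flat sides 13 mm apart (along y), 18 mm deep, from 43 mm ahead to 67 mm behind this point. x along the blade to its front edge, y left, z square to the blade. The handle rises backwards at 30 degrees. Spatula 0.15 kg, centre of mass about 47 mm ahead.
- spatula_tip (a point): Middle of the blade's front edge, underside; axes as spatula_grip, from which it lies 125.3 mm ahead (+x) and 54.0 mm below (-z). Flat stiff steel blade 62 mm long (back from this point), 44 mm wide, 2 mm thick; a neck 14 mm wide rises at its rear end to the handle.
- crucible: Small white porcelain crucible, 41 mm across, 34 mm high, between the two work places; origin under its centre. Leave alone.
- stopper: Black rubber stopper, 40 mm across, 24 mm high, between the two work places; origin under its centre. Leave alone.
Things that resemble listed ones, but are neither listed nor needed, are in the scene too. Of the things like the part that bears coupon_center, leave any that is blue; of the rest the smaller one is meant.

How it is judged:
On the way, in this order (a step that is already met when the one before it is completed fails the run):
1. the spatula holds the coupon up on its edge (angle between coupon_center's own z axis and vertical between 0.5 and 1.5 rad and contact force between spatula and coupon above 0.2 N), for 0.1 s.
2. the coupon lies flat on the deck, scribed side down (angle between coupon_center's own z axis and vertical above 3 rad and y of coupon_center in the frame of drain_stand between -0.03 and 0.03 m and z of coupon_center in the frame of drain_stand between 0.013 and 0.021 m and x of coupon_center in the frame of drain_stand above 0.005 m), for 0.1 s.
3. the blade presses the edge of the flat coupon home against the stop bar, blade low on the deck (angle between coupon_center's own z axis and vertical above 3 rad and y of coupon_center in the frame of drain_stand between -0.03 and 0.03 m and z of coupon_center in the frame of drain_stand between 0.013 and 0.021 m and x of coupon_center in the frame of drain_stand between 0.041 and 0.082 m and angle between the x axis of coupon_center and the x axis of drain_stand, either way round below 0.09 rad and contact force between spatula and coupon above 3 N and z of spatula_tip in the frame of drain_stand below 0.0185 m), for 0.2 s.
At the end, for the whole second after the job is handed in: Coupon at rest flat on the deck, scribed face down, square within 5 degrees, where it was pressed home (centre 41 to 82 mm behind the step, within 30 mm of the stand's middle line). Spatula at rest on its rest: tip within 8 mm of the plate, grip over 45 mm high, within 90 mm of the rest's origin (angle between coupon_center's own z axis and vertical above 3 rad and y of coupon_center in the frame of drain_stand between -0.03 and 0.03 m and z of coupon_center in the frame of drain_stand between 0.013 and 0.021 m and x of coupon_center in the frame of drain_stand between 0.041 and 0.082 m and angle between the x axis of coupon_center and the x axis of drain_stand, either way round below 0.09 rad and linear speed of each of coupon, spatula below 0.02 m/s and distance between spatula_grip and spatula_rest below 0.09 m and z of spatula_tip in the frame of spatula_rest below 0.012 m and z of spatula_grip in the frame of spatula_rest above 0.045 m and contact force between spatula and spatula_rest above 0.3 N); the robot touches nothing.
It fails at once if the gripper or arm touches the coupon (contact force between any of the fingers, the arm and coupon above 0.2 N).
It fails at once if the spatula presses on the stand with more than 12 N (contact force between spatula and drain_stand above 12 N).
It fails at once if the spatula presses on the coupon with more than 20 N (contact force between spatula and coupon above 20 N).
It fails at once if the crucible is shifted by more than 15 mm (distance of crucible from where it was at the start of the episode above 0.015 m).
It fails at once if the stopper is shifted by more than 15 mm (distance of stopper from where it was at the start of the episode above 0.015 m).
It also fails if it takes over 70 s, if anything falls off the work surface, if the arm or the gripper's body presses on something with over 40 N, if the wrist force passes 120 N, or if a joint passes its speed limit or range.

ROBOT

A 6-joint arm with a two-finger parallel gripper is mounted at the origin on a cart in front of the work surface, level with it; the furniture and walls round the work are solid. World frame = base frame: x ahead of the robot, y to its left, z up, the work surface at z = 0. Lengths are in m, angles in rad, forces in N, time in s.
With the tool pointing down it reaches from about 0.375 to 0.9 m from the base axis. Payload 3.1 kg.
Tool frame: the origin (TCP) lies on the centre line of the jaws, within the pads' length; the fingertips stand 19 mm ahead of it and the grasp point (between the pads) is the TCP; z points along the fingers, y is the line along which they close (so a half turn about z gives the same grasp; the last joint's range is limited). The gripper opens to 85 mm and grips with 20 to 120 N. Pads are 22 mm wide; open, the fingers measure 114 mm over their backs; the gripper's body (76 mm by 85 mm) begins 54 mm behind the grasp point. The pads swing forward as they close: fully open they stand 13 mm farther back than shut.
Start: joints at [-1.476, 0.527, 1.433, -0, 1.181, -0.178], TCP at [0.169, -0.602, 0.25] pointing down, gripper open.
Joint ranges: [-3.08, 3.08], [-0.75, 2.2], [0.22, 2.44], [-1.43, 4.57], [0, 2.65], [-2.85, 2.85]. Speed limits (rad/s): [2.79, 2.79, 3.14, 3.14, 3.14, 3.14].

INTERFACE

Orientations are given as a unit quaternion [x, y, z, w].
In Python, from station import manip gives the robot as it stands.
- The arm moves only by the tool servo_tool, never from a script. Its argument "rows" is a list that holds one entry, the list of rows, each a list of 7 numbers: the turn, a rotation vector about the tool's x, y, z in degrees, then the shift along the tool's x, y, z in m, then the gripper command: -1 is shut, 1 is fully open, values between are in proportion. In form: [[[wx, wy, wz, tx, ty, tz, jaw], ...]]. A call has 1 to 8 rows; each row shifts and turns the commanded pose from where the row before left it, along the tool's axes as they then stand; what a row does not reach is not made up. A row lasts 1/12 s, in which the tool goes at most 41.7 mm and 7.16 degrees, less where a joint would pass 70% of its speed; a pose out of reach is approached as far as the arm can. A call is refused whole if a number of a shift passes 0.0417 or a number of a turn 7.16, either way. A call with a gripper value outside its range is refused whole. The fingers move at their own pace and stop on an object; "squeeze" is the grip in N (left out, the last holds). Time passes only in rows, so rows that do not move let the fingers close. It gives the time, the measured TCP pose, the force, the opening and the grip force at its end, in the units of the state.
- manip.sense(): the state, without advancing time (a new reading comes with each control period).
- manip.snapshot(name): name is "side" or "top" or "wrist"; returns the picture (384x512x3 uint8, blue, green, red); there is no depth.
- manip.camera_info(name): a dict with "K" (3x3 intrinsics, pixels), "camera_from_world" (4x4, takes a point from world to camera coordinates). Camera axes: x right, y down, z forward; pixel columns grow to the right and rows downward; lengths in m; the calibration is good to about 2 mm. A picture is of the moment at which its call begins: read the wrist's pose just before it. camera_info takes no time and is no camera call; for the wrist camera it gives the pose at the moment of the call.
- manip.sign_off(): hands the job in; it is judged then, once.
The state is a dict: "t": time; "q": joint angles; "qd": joint speeds; "tau": joint torques, N m; "tcp_pos": TCP position; "tool_rot": TCP orientation; "force": force on the tool from outside, world axes, zero at the start; "ft_torque": the same for the moment, N m; "finger_gap": opening from 0.0 (shut) to 1.0 (fully open); "gripper_force": force on a finger pad.
Only numpy, scipy, OpenCV 4.12 (cv2) and the standard library are available. Lean on these libraries where they do the work, as an engineer would, in place of code of your own. Each camera call takes 0.05 s, during which the arm holds its last target. There are 200 camera calls.

## Working session

There is one attempt and no reset: what is moved stays moved. The work goes in short steps, Python scripts to look and compute and a tool call to move; the robot and the scene stay as the last step left them, time stands still between calls to the robot, and variables do not carry over. Pictures are saved under pics/ and viewed, at most 10 in all, crops included, and the job is handed in when it is done.

Besides the shell and the picture viewer there is one more tool, called after ">>>" as a command line: name --argument value ..., lists and objects as JSON in quotes. servo_tool: Moves the arm, as the interface text tells. Its arguments: {"type":"object","properties":{"rows":{"type":"array","items":{"type":"array","items":{"type":"array","items":{"type":"number"}}}},"squeeze":{"type":"number"}},"required":["rows"]}

```bash
mkdir -p pics; ls
python3 - <<'E'
from station import manip
import cv2, numpy as np
for n in ("side","top"):
    im=manip.snapshot(n); cv2.imwrite(f"pics/{n}0.png",cv2.resize(im,None,fx=1.5,fy=1.5,interpolation=cv2.INTER_CUBIC)); cv2.imwrite(f"{n}0raw.png",im)
    c=manip.camera_info(n); print(n,np.round(c["K"],1).tolist(),np.round(c["camera_from_world"],4).tolist())
s=manip.sense(); print({k:np.round(v,3).tolist() for k,v in s.items()})
E
```

```text
pics
side [[483.1, 0.0, 259.2], [0.0, 483.1, 193.2], [0.0, 0.0, 1.0]] [[-0.9999, -0.0096, 0.011, 0.5839], [-0.0143, 0.513, -0.8583, 0.0669], [0.0026, -0.8583, -0.5131, 1.2443], [0.0, 0.0, 0.0, 1.0]]
top [[457.1, 0.0, 257.9], [0.0, 457.1, 193.9], [0.0, 0.0, 1.0]] [[-0.0096, -0.9994, 0.0325, -0.0329], [-0.9937, 0.0059, -0.1119, 0.572], [0.1116, -0.0334, -0.9932, 0.9953], [0.0, 0.0, 0.0, 1.0]]
{'t': 0.1, 'q': [-1.475, 0.528, 1.434, -0.0, 1.181, -0.179], 'qd': [0.001, -0.004, -0.002, 0.0, -0.001, 0.002], 'tau': [-0.0, -44.331, -17.859, -0.0, 0.004, -0.0], 'tcp_pos': [0.169, -0.601, 0.249], 'tool_rot': [0.991, 0.136, 0.0, -0.001], 'force': [-0.246, 0.495, 0.008], 'ft_torque': [-0.013, -0.028, 0.041], 'gripper_force': 0.0, 'finger_gap': 1.001}
```

View pics/top0.png

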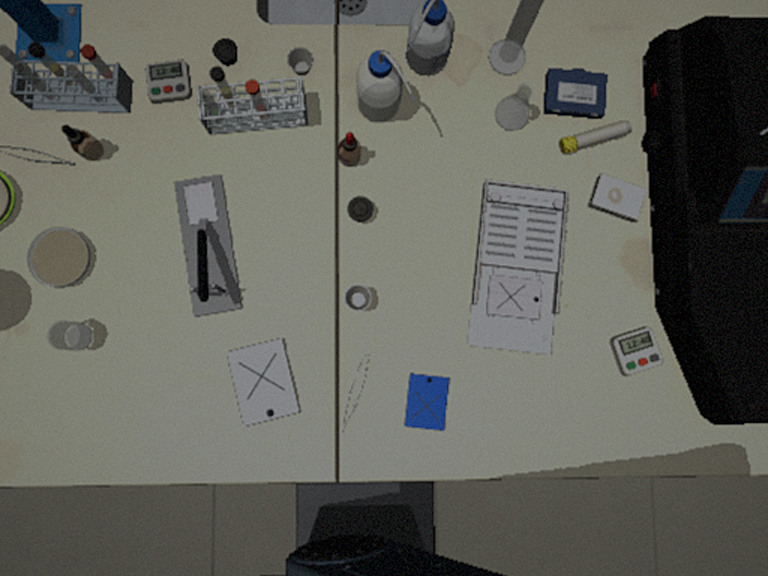

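View pics/side0.png

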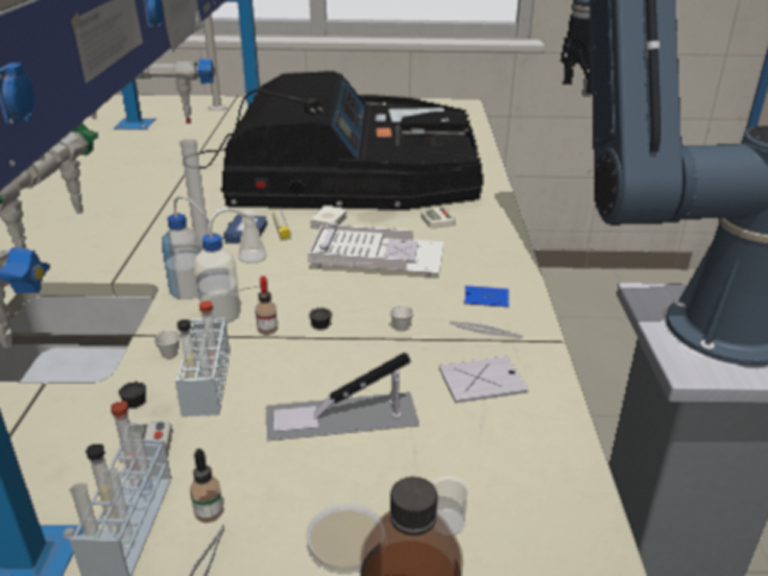

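Top view (×1.5). Coupon look-alikes are a white plate at (263,381), which is bigger, a blue plate at (427,402), and the one on the stand at (513,297). The blue one is ruled out and the stand one is the smaller of the rest, so I choose that. The spatula is on its rest at (205,245), the crucible at (358,298) and the stopper at (360,208). The other crucible and stopper, at (300,60) and (225,50), are distractors. Next I check the choices in a close crop.

Run:
```python
import cv2, numpy as np
im=cv2.imread("top0raw.png")
a=cv2.resize(im[112:242,305:385],None,fx=4.5,fy=4.5,interpolation=cv2.INTER_CUBIC)   # stand
b=cv2.resize(im[112:242,105:185],None,fx=4.5,fy=4.5,interpolation=cv2.INTER_CUBIC)   # rest
cv2.imwrite("pics/crop0.png",np.hstack([a,b]))
```

```text
(no output)
```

View pics/crop0.png

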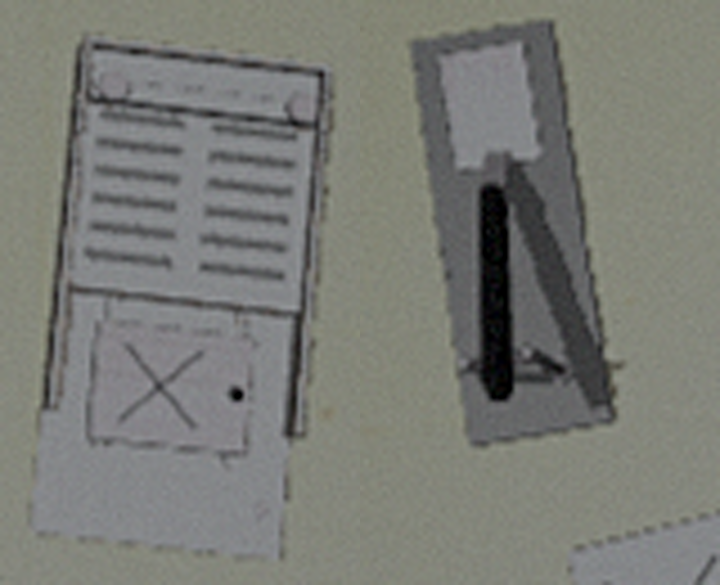

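The crop shows the stand with its front at (32–280, 530–558) and step line (72,288)–(298,313). The coupon corners are (97,320), (253,335), (245,455) and (88,438), with the hole at its right. The bar front line is (88,98)–(318,125). On the rest, the blade is up at (440–540, 45–168), the handle runs from (492,190) to (498,393), and the plate corners are visible. Next I fit the poses.

```bash
cat > lib.py <<'E'
import numpy as np, cv2
from scipy.spatial.transform import Rotation as R
from scipy.optimize import least_squares
from station import manip
def proj(cam,P):
    c=manip.camera_info(cam); T=np.array(c["camera_from_world"]); K=np.array(c["K"])
    q=(np.atleast_2d(P)@T[:3,:3].T+T[:3,3])@K.T; return q[:,:2]/q[:,2:]
def ray(cam,uv,z):
    c=manip.camera_info(cam); T=np.array(c["camera_from_world"]); K=np.array(c["K"])
    uv=np.atleast_2d(uv); d=np.c_[uv,np.ones(len(uv))]@np.linalg.inv(K).T@T[:3,:3]; o=-T[:3,:3].T@T[:3,3]
    return o+d*((z-o[2])/d[:,2])[:,None]
def T2(p,L):  # pose x,y,yaw,z0 -> world
    c,s=np.cos(p[2]),np.sin(p[2]); L=np.atleast_2d(L)
    return np.c_[p[0]+c*L[:,0]-s*L[:,1],p[1]+s*L[:,0]+c*L[:,1],p[3]+L[:,2]]
def fit(obs,p0,prior=None):
    def f(p):
        r=[(proj(c,T2(p,np.array(L)))-np.array(u)).ravel() for c,L,u in obs]
        return np.r_[np.concatenate(r),(p[3]-p0[3])/(prior or 1e-6)]
    s=least_squares(f,p0,x_scale=[.01,.01,.01,.01]); return s.x,np.sqrt(np.mean(s.fun**2)),s.fun
def delta(pos,rot=None):  # tool-frame shift (m) and rotvec (deg) from measured pose to target
    s=manip.sense(); Q=R.from_quat(s["tool_rot"]); d=Q.inv().apply(np.array(pos)-s["tcp_pos"])
    w=(Q.inv()*rot).as_rotvec(degrees=True) if rot is not None else np.zeros(3); return np.round(d,4),np.round(w,2)
def down(yaw): # tool down with tool x at heading yaw
    return R.from_euler('z',yaw)*R.from_euler('x',np.pi)
E
python3 - <<'E'
from lib import *
cr=lambda a,o:[[o+(x-(360 if o<200 else 0))/4.5-.39,112+y/4.5-.39] for x,y in a]
S=[("top",[[-.1265,.064,.003],[-.1265,-.064,.003],[.1265,.064,.025],[.1265,-.064,.025],[0,.060,.014],[0,-.06,.014]],
   cr([(32,528),(280,558),(85,37),(330,68),(72,288),(298,313)],305))]
p,e,f=fit(S,[.55,-.25,0,.012],.3); print("stand",np.round(p,4),e,np.round(f,1))
C=[("top",[[.03,.04,.025],[.03,-.04,.025],[-.03,-.04,.025],[-.03,.04,.025]],cr([(97,320),(253,335),(245,455),(88,438)],305))]
c,e,f=fit(C,[.5,-.25,0,p[3]-.012]); print("coupon",np.round(c,4),e)
d=c[:2]-p[:2]; print("coupon in stand",R.from_euler('z',-p[2]).apply([*d,0])[:2], np.degrees(c[2]-p[2]))
B=ray("top",cr([(88,98),(318,125)],305),p[3]+.014); print("bar lowfront in stand",R.from_euler('z',-p[2]).apply(B-[*p[:2],0]))
B=ray("top",cr([(88,98),(318,125)],305),p[3]+.026); print("bar topfront in stand",R.from_euler('z',-p[2]).apply(B-[*p[:2],0]))
r,e,f=fit([("top",[[.107,.037,.004],[.107,-.037,.004],[-.107,-.037,.004],[-.107,.037,.004]],cr([(412,42),(553,20),(617,420),(473,445)],105))],[.55,.2,0,0]); print("rest",np.round(r,4),e)
g,e,f=fit([("top",[[.1253,.022,-.053],[.1253,-.022,-.053],[.0633,-.022,-.053],[.0633,.022,-.053],[.043,0,-.025+.01],[-.067,0,.038+.008]],cr([(440,58),(522,42),(540,152),(455,168),(492,188),(500,398)],105))],[.5,.2,0,.058]); print("grip",np.round(g,4),e,np.round(f,1))
d=g[:2]-r[:2]; print("grip in rest",R.from_euler('z',-r[2]).apply([*d,0])[:2], np.degrees(g[2]-r[2]), np.degrees([p[2],r[2],g[2]]))
print("instr",ray("top",[[436,140],[436,200],[476,280]],.15).round(3).tolist())
print("crucible,stopper,bottle",ray("top",[[239,198],[240,139],[260,60]],.03).round(3).tolist())
E
```

```text
stand [ 0.6103 -0.241  -0.1191 -0.0012] 0.43736805984870814 [ 0.2  0.4  0.  -0.1  0.3  0.6  0.4  0.1 -1.  -0.7  0.1 -0.4 -0. ]
coupon [ 0.5645 -0.2335 -0.1058 -0.0132] 0.2863326412855253
coupon in stand [-0.04632428  0.0020169 ] 0.7594725308631385
bar lowfront in stand [[ 0.09904035  0.05863702  0.01278092]
 [ 0.09885952 -0.06231553  0.01278092]]
bar topfront in stand [[ 0.09581856  0.06047485  0.02478092]
 [ 0.09563982 -0.0590832   0.02478092]]
rest [ 0.6494  0.2363  0.1693 -0.    ] 0.2848083822461962
grip [0.6211 0.2315 0.1896 0.058 ] 0.6392501516377633 [-0.5 -0.3  0.1 -0.2  0.7  1.   0.7  1.  -0.5 -0.  -0.3 -1.3  0. ]
grip in rest [-2.87692863e-02  1.61965753e-05] 1.162488284554849 [-6.82365763  9.70219442 10.8646827 ]
instr [[0.667, -0.399, 0.15], [0.544, -0.392, 0.15], [0.385, -0.464, 0.15]]
crucible,stopper,bottle [[0.563, 0.005, 0.03], [0.699, 0.002, 0.03], [0.886, -0.045, 0.03]]
```

>>> servo_tool --rows '[[[0, 0, 0, 0.0275, -0.0284, 0, 1], [0, 0, 0, 0.0275, -0.0284, 0, 1], [0, 0, 0, 0.0275, -0.0284, 0, 1], [0, 0, 0, 0.0275, -0.0284, 0, 1], [0, 0, 0, 0.0275, -0.0284, 0, 1], [0, 0, 0, 0.0275, -0.0284, 0, 1], [0, 0, 0, 0.0275, -0.0284, 0, 1], [0, 0, 0, 0.0275, -0.0284, 0, 1]]]' --squeeze 100

```text
t: 0.77
tcp_pos: [0.3197, -0.3215, 0.2501]
tool_rot: [0.991, 0.136, -0.0, -0.0]
force: [0.9, -0.1, -0.7]
finger_gap: 1.001
gripper_force: 0.0
```

>>> servo_tool --rows '[[[0, 0, 0, 0.0275, -0.0284, 0, 1], [0, 0, 0, 0.0275, -0.0284, 0, 1], [0, 0, 0, 0.0275, -0.0284, 0, 1], [0, 0, 0, 0.0275, -0.0284, 0, 1], [0, 0, 0, 0.0275, -0.0284, 0, 1], [0, 0, 0, 0.0275, -0.0284, 0, 1], [0, 0, 0, 0.0275, -0.0284, 0, 1], [0, 0, 0, 0.0275, -0.0284, 0, 1]]]'

```text
t: 1.43
tcp_pos: [0.4701, -0.0432, 0.2502]
tool_rot: [0.991, 0.137, -0.0, -0.0]
force: [0.6, -0.4, 0.2]
finger_gap: 1.001
gripper_force: 0.0
```

>>> servo_tool --rows '[[[0, 0, 0, 0.0275, -0.0284, 0, 1], [0, 0, 0, 0.0275, -0.0284, 0, 1], [0, 0, 0, 0.0275, -0.0284, 0, 1], [0, 0, 0, 0.0275, -0.0284, 0, 1], [0, 0, 0, 0.0275, -0.0284, 0, 1], [0, 0, 0, 0.0275, -0.0284, 0, 1], [0, 0, 0, 0.0275, -0.0284, 0, 1], [0, 0, 2, 0, 0, 0, 1]]]'

```text
t: 2.1
tcp_pos: [0.6042, 0.2045, 0.2498]
tool_rot: [0.993, 0.121, 0.002, -0.002]
force: [1.6, 0.3, 0.9]
finger_gap: 0.998
gripper_force: 0.0
```

Now a wrist picture over the rest, with the fitted grip and model overlaid.

Run:
```python
from lib import *
g=[.6211,.2315,.1700,.058]; r=[.6494,.2363,.1693,0]
c=manip.camera_info("wrist"); print(np.round(c["camera_from_world"],3).tolist(), np.array(c["K"])[0].round(1))
im=manip.snapshot("wrist"); cv2.imwrite("w1raw.png",im)
im=cv2.resize(im,None,fx=1.5,fy=1.5)
P=T2(g,[[0,0,.0],[.1253,.022,-.053],[.1253,-.022,-.053],[.0633,-.022,-.053],[.0633,.022,-.053],[.043,0,-.02],[-.067,0,.046]])
Q=T2(r,[[.107,.037,.004],[.107,-.037,.004],[-.107,-.037,.004],[-.107,.037,.004],[-.077,.015,.085],[-.077,-.015,.085]])
for a,col in((P,(0,0,255)),(Q,(0,255,0))):
    for u in proj("wrist",a)*1.5: cv2.drawMarker(im,tuple(int(v) for v in u),col,0,9,1)
cv2.imwrite("pics/w1.png",im)
s=manip.sense(); print(s["tcp_pos"],s["tool_rot"],s["t"])
```

```text
[[0.24, -0.971, -0.002, 0.054], [-0.92, -0.228, 0.318, 0.562], [-0.309, -0.075, -0.948, 0.582], [0.0, 0.0, 0.0, 1.0]] [309.    0.  258.2]
[0.60234846 0.20165924 0.24947254] [ 9.92760446e-01  1.20110261e-01  3.73506188e-04 -2.88693351e-04] 2.15
```

View pics/w1.png

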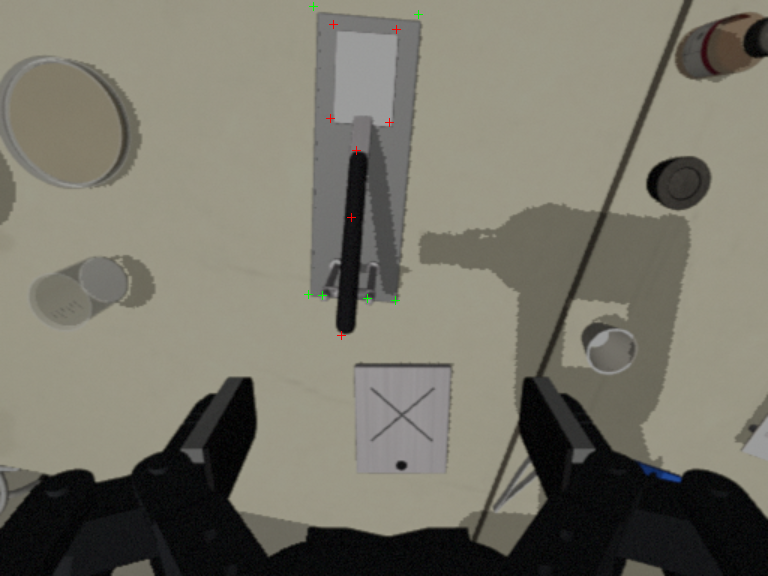

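The wrist view shows the plate corners at (318,13), (421,21), (398,301) and (311,296). The blade corners are (336,31), (397,36), (390,126) and (335,122), and the handle runs from (360,155) to (344,330). The overlay is about 4 px off, so I refit with both cameras.

Run:
```python
from lib import *
cr=lambda a,o:[[o+(x-(360 if o<200 else 0))/4.5-.39,112+y/4.5-.39] for x,y in a]
w=lambda a:[[x/1.5-.17,y/1.5-.17] for x,y in a]
Lr=[[.107,.037,.004],[.107,-.037,.004],[-.107,-.037,.004],[-.107,.037,.004]]
Lg=[[.1253,.022,-.053],[.1253,-.022,-.053],[.0633,-.022,-.053],[.0633,.022,-.053]]
wr=("wrist",Lr,w([(318,13),(421,21),(398,301),(311,296)])); tr=("top",Lr,cr([(412,42),(553,20),(617,420),(473,445)],105))
wg=("wrist",Lg,w([(336,31),(397,36),(390,126),(335,122)])); tg=("top",Lg,cr([(440,58),(522,42),(540,152),(455,168)],105))
for n,o,p0 in (("rest w",[wr],[.65,.236,.17,0]),("rest both",[wr,tr],[.65,.236,.17,0]),("grip w",[wg],[.621,.23,.17,.058]),("grip both",[wg,tg],[.621,.23,.17,.058])):
    p,e,f=fit(o,p0); print(n,p.round(4),round(e,2),np.round(f[:8],1))
for uv,z in (([(360,155)],.058-.017),([(344,330)],.058+.04)): print("handle",ray("wrist",w(uv),z).round(4))
```

```text
rest w [ 0.6472  0.2335  0.1679 -0.    ] 0.97 [-0.8 -1.2  0.8 -0.8  0.   1.8 -0.   1.2]
rest both [ 0.6476  0.2341  0.1676 -0.    ] 0.99 [-1.2 -1.8  0.5 -1.3 -0.3  1.5 -0.4  0.9]
grip w [0.6183 0.2294 0.1734 0.058 ] 0.8 [-0.3 -0.6  0.5 -0.8  1.1  0.9 -1.3  0.8]
grip both [0.6188 0.2301 0.1731 0.058 ] 1.22 [-0.9 -1.3 -0.  -1.5  0.6  0.3 -1.9  0.2]
handle [[0.6616 0.2357 0.041 ]]
handle [[0.5564 0.2194 0.098 ]]
```

>>> servo_tool --rows '[[[0, 0, 4, 0, 0, 0, 1], [0, 0, 0, 0.0211, -0.0253, 0, 1], [0, 0, 0, 0, 0, 0.04, 1], [0, 0, 0, 0, 0, 0.04, 1], [0, 0, 0, 0, 0, 0.04, 1], [0, 0, 0, 0, 0, 0.04, 1], [0, 0, 0, 0, 0, 0.02, 1], [0, 0, 0, 0, 0, 0, 1]]]'

```text
t: 2.82
tcp_pos: [0.6129, 0.2248, 0.0642]
tool_rot: [0.996, 0.084, -0.007, 0.001]
force: [-1.1, -0.7, 0.5]
finger_gap: 0.997
gripper_force: 0.0
```

Run:
```python
from lib import *
print(delta([.619,.230,.058],down(.171)), manip.sense()["tcp_pos"], manip.sense()["force"])
```

```text
(array([ 0.0069, -0.0041,  0.0061]), array([ 0.02,  0.77, -0.13])) [0.61294937 0.22484936 0.06417334] [-1.05315948 -0.66387372  0.51598207]
```

>>> servo_tool --rows '[[[0, 0, 0, 0, 0, 0.006, 1], [0, 0, 0, 0, 0, 0, 1], [0, 0, 0, 0, 0, 0, 1]]]'

```text
t: 3.07
tcp_pos: [0.6192, 0.2266, 0.0662]
tool_rot: [0.996, 0.084, 0.002, -0.0]
force: [-0.5, -0.1, 0.8]
finger_gap: 1.002
gripper_force: 0.0
```

Run:
```python
from lib import *
print(delta([.619,.230,.058],down(.171)), manip.sense()["tcp_pos"], manip.sense()["force"])
```

```text
(array([ 0.0004, -0.0034,  0.0082]), array([ 0.  , -0.19, -0.12])) [0.61916941 0.22661496 0.06617523] [-0.4592938  -0.09994812  0.79202255]
```

>>> servo_tool --rows '[[[0, 0, 0, 0, -0.0034, 0.008, 1], [0, 0, 0, 0, 0, 0, 1], [0, 0, 0, 0, 0, 0, 1], [0, 0, 0, 0, 0, 0, 1]]]'

```text
t: 3.4
tcp_pos: [0.6175, 0.2303, 0.0569]
tool_rot: [0.996, 0.085, 0.0, -0.0]
force: [-0.0, -0.4, 0.7]
finger_gap: 1.001
gripper_force: 0.0
```

Run:
```python
from lib import *
print(delta([.619,.230,.058],down(.171)), manip.sense()["force"])
g=[.6188,.2301,.172,.058]
im=cv2.resize(manip.snapshot("wrist"),None,fx=1.5,fy=1.5)
cv2.imwrite("pics/w2.png",im)
```

```text
(array([ 0.0014,  0.0005, -0.0011]), array([ 0.  , -0.05, -0.09])) [-0.02197723 -0.38294983  0.71305247]
```

View pics/w2.png

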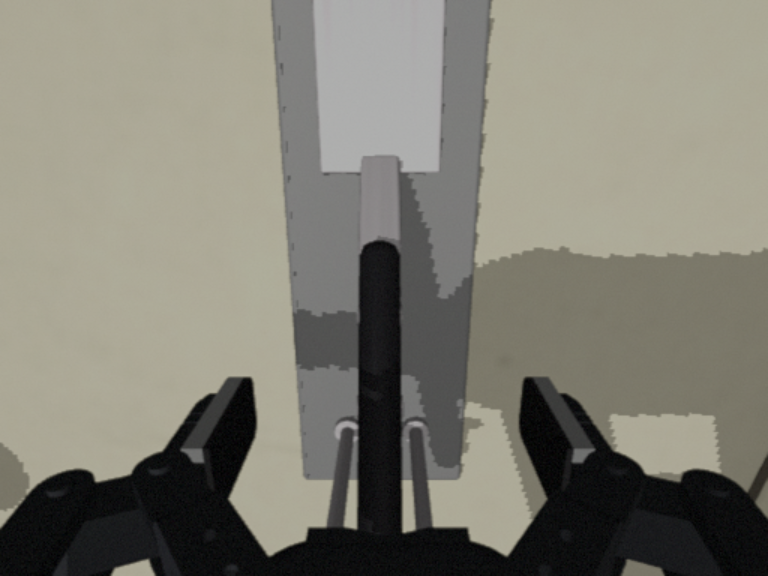

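The view shows the handle (x≈380) between the open fingers (midline ≈387), with yaw aligned. The fork prongs are at (345,425) and (417,425), clear of the fingers. Closing now.

>>> servo_tool --rows '[[[0, 0, 0, 0.001, -0.0015, -0.001, 1], [0, 0, 0, 0, 0, 0, -1], [0, 0, 0, 0, 0, 0, -1], [0, 0, 0, 0, 0, 0, -1], [0, 0, 0, 0, 0, 0, -1], [0, 0, 0, 0, 0, 0, -1], [0, 0, 0, 0, 0, 0, -1], [0, 0, 0, 0, 0, 0, -1]]]' --squeeze 110

```text
t: 4.12
tcp_pos: [0.6181, 0.2318, 0.0575]
tool_rot: [0.996, 0.084, 0.0, -0.0]
force: [0.1, -0.8, 1.1]
finger_gap: 0.133
gripper_force: 107.1
```

Run:
```python
from lib import *
s=manip.sense(); print(s["tcp_pos"],s["tool_rot"],s["force"],s["ft_torque"],s["finger_gap"],s["q"])
```

```text
[0.61810398 0.2317774  0.05747249] [ 9.96427189e-01  8.44561615e-02  8.73767862e-05 -8.39752352e-05] [ 0.1091458  -0.79561003  1.11264143] [ 0.17534144 -0.01556914 -0.0021796 ] 0.1334699396528898 [1.89739776e-01 8.15762376e-01 1.46566035e+00 1.96185617e-04
 8.59978513e-01 1.59129434e+00]
```

>>> servo_tool --rows '[[[0, 0, 0, 0, 0, -0.01, -1], [0, 0, 0, 0, 0, -0.03, -1], [0, 0, 0, 0, 0, -0.04, -1], [0, 0, 0, 0, 0, -0.04, -1], [0, 0, 5.5, 0, 0, 0, -1], [0, 0, 5.5, 0, 0, 0, -1], [0, 0, 5.5, 0, 0, 0, -1], [0, 0, 0, -0.0127, 0.0336, 0, -1]]]'

```text
t: 4.78
tcp_pos: [0.6045, 0.2038, 0.1787]
tool_rot: [0.998, -0.059, 0.004, -0.002]
force: [1.6, -0.4, -0.6]
finger_gap: 0.135
gripper_force: 107.5
```

>>> servo_tool --rows '[[[0, 0, 0, -0.0127, 0.0336, 0, -1], [0, 0, 0, -0.0127, 0.0336, 0, -1], [0, 0, 0, -0.0127, 0.0336, 0, -1], [0, 0, 0, -0.0127, 0.0336, 0, -1], [0, 0, 0, -0.0127, 0.0336, 0, -1], [0, 0, 0, -0.0127, 0.0336, 0, -1], [0, 0, 0, -0.0127, 0.0336, 0, -1], [0, 0, 0, -0.0127, 0.0336, 0, -1]]]'

```text
t: 5.45
tcp_pos: [0.4675, -0.0562, 0.1779]
tool_rot: [0.998, -0.059, 0.0, 0.0]
force: [1.0, -0.4, -1.5]
finger_gap: 0.131
gripper_force: 107.5
```

>>> servo_tool --rows '[[[0, 0, 0, -0.0127, 0.0336, 0, -1], [0, 0, 0, -0.0127, 0.0336, 0, -1], [0, 0, 0, -0.0127, 0.0336, 0, -1], [0, 0, 0, -0.0127, 0.0336, 0, -1], [0, 0, 0, -0.0127, 0.0336, 0, -1], [0, 0, 0, 0, 0, 0, -1], [0, 0, 0, 0, 0, 0, -1], [0, 0, 0, 0, 0, 0, -1]]]'

```text
t: 6.12
tcp_pos: [0.3854, -0.214, 0.1776]
tool_rot: [0.998, -0.06, -0.0, -0.0]
force: [-1.2, 0.8, -2.3]
finger_gap: 0.134
gripper_force: 107.7
```

Run:
```python
from lib import *
s=manip.sense(); print(s["t"],s["tcp_pos"],R.from_quat(s["tool_rot"]).apply([1,0,0]),s["force"],s["finger_gap"])
cr=lambda a,o:[[o+(x-(360 if o<200 else 0))/4.5-.39,112+y/4.5-.39] for x,y in a]
S=[("top",[[-.1265,.064,.003],[-.1265,-.064,.003],[.1265,.064,.025],[.1265,-.064,.025],[0,.060,.014],[0,-.06,.014]],
   cr([(32,528),(280,558),(85,37),(330,68),(72,288),(298,313)],305))]
p,e,f=fit(S,[.61,-.24,-.12,.012]); print("stand",p.round(4),e)
c,e,f=fit([("top",[[.03,.04,.025],[.03,-.04,.025],[-.03,-.04,.025],[-.03,.04,.025]],cr([(97,320),(253,335),(245,455),(88,438)],305))],[.5,-.25,0,0]); print("coupon",c.round(4),e)
im=cv2.resize(manip.snapshot("wrist"),None,fx=1.5,fy=1.5)
P=T2(p,[[-.1265,.064,.003],[-.1265,-.064,.003],[.1265,.064,.025],[.1265,-.064,.025],[0,.06,.014],[0,-.06,.014],[-.0815,.033,.007],[-.0815,-.033,.007],[-.063,.062,.025],[-.063,-.062,.025]])
for u in proj("wrist",P)*1.5: cv2.drawMarker(im,tuple(int(v) for v in u),(0,0,255),0,9,1)
C=T2(c,[[.03,.04,.025],[.03,-.04,.025],[-.03,-.04,.025],[-.03,.04,.025]])
Tt=np.array(s["tcp_pos"])+R.from_quat(s["tool_rot"]).apply([[.1255,.022,.0535],[.1255,-.022,.0535]])
for a,k in((C,(0,255,0)),(Tt,(255,0,0))):
  for u in proj("wrist",a)*1.5: cv2.drawMarker(im,tuple(int(v) for v in u),k,0,9,1)
cv2.imwrite("pics/w3.png",im)
```

```text
6.1167 [ 0.38539105 -0.21404184  0.17756272] [ 9.92807684e-01 -1.19719737e-01 -2.95535716e-04] [-1.1765982   0.81658492 -2.32902315] 0.13372879519978595
stand [ 0.6084 -0.238  -0.1191  0.012 ] 0.6318948600234398
coupon [ 0.5632 -0.2306 -0.1058  0.    ] 0.1514256311819923
```

View pics/w3.png

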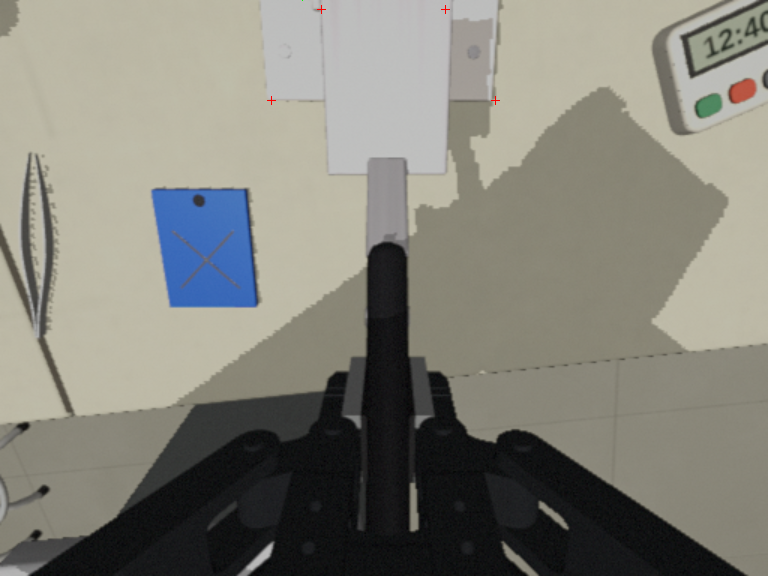

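The wrist view shows the landing's front corners at (268,101) and (496,101), within 3 px of the fitted model. The blade is centred over the landing at (388,90). I descend now.

>>> servo_tool --rows '[[[0, 0, 0, 0.005, -0.004, 0, -1], [0, 0, 0, 0, 0, 0.03, -1], [0, 0, 0, 0, 0, 0.03, -1], [0, 0, 0, 0, 0, 0.025, -1], [0, 0, 0, 0, 0, 0.013, -1], [0, 0, 0, 0, 0, 0, -1], [0, 0, 0, 0, 0, 0, -1], [0, 0, 0, 0, 0, 0, -1]]]'

```text
t: 6.83
tcp_pos: [0.3921, -0.2105, 0.0799]
tool_rot: [0.998, -0.058, 0.0, 0.0]
force: [0.4, -0.1, -1.0]
finger_gap: 0.137
gripper_force: 107.8
```

>>> servo_tool --rows '[[[0, 0, 0, 0, 0, 0.001, -1], [0, 0, 0, 0, 0, 0, -1], [0, 0, 0, 0, 0, 0, -1]]]'

```text
t: 7.08
tcp_pos: [0.3916, -0.2112, 0.0791]
tool_rot: [0.998, -0.059, 0.001, 0.001]
force: [0.8, -0.5, -2.0]
finger_gap: 0.136
gripper_force: 107.8
```

>>> servo_tool --rows '[[[0, 0, 0, 0, 0, 0.001, -1], [0, 0, 0, 0, 0, 0, -1], [0, 0, 0, 0, 0, 0, -1]]]'

```text
t: 7.33
tcp_pos: [0.3911, -0.211, 0.0775]
tool_rot: [0.998, -0.06, 0.0, 0.0]
force: [0.5, -0.2, -0.5]
finger_gap: 0.135
gripper_force: 107.8
```

>>> servo_tool --rows '[[[0, 0, 0, 0, 0, 0.001, -1], [0, 0, 0, 0, 0, 0.001, -1], [0, 0, 0, 0, 0, 0.001, -1], [0, 0, 0, 0, 0, 0, -1], [0, 0, 0, 0, 0, 0, -1]]]'

```text
t: 7.75
tcp_pos: [0.3911, -0.2109, 0.0742]
tool_rot: [0.998, -0.059, -0.0, -0.0]
force: [0.5, 0.3, -1.2]
finger_gap: 0.132
gripper_force: 107.8
```

>>> servo_tool --rows '[[[0, 0, 0, 0, 0, 0.001, -1], [0, 0, 0, 0, 0, 0, -1], [0, 0, 0, 0, 0, 0, -1]]]'

```text
t: 8.0
tcp_pos: [0.3911, -0.2109, 0.0732]
tool_rot: [0.998, -0.059, -0.0, -0.0]
force: [-1.2, 0.7, -1.6]
finger_gap: 0.135
gripper_force: 107.8
```

>>> servo_tool --rows '[[[0, 0, 0, 0, 0, 0.001, -1], [0, 0, 0, 0, 0, 0, -1], [0, 0, 0, 0, 0, 0, -1]]]'

```text
t: 8.25
tcp_pos: [0.3911, -0.2109, 0.0723]
tool_rot: [0.998, -0.059, -0.0, -0.0]
force: [-0.1, 0.2, -1.7]
finger_gap: 0.137
gripper_force: 107.8
```

>>> servo_tool --rows '[[[0, 0, 0, 0, 0, 0.001, -1], [0, 0, 0, 0, 0, 0, -1], [0, 0, 0, 0, 0, 0, -1]]]'

```text
t: 8.5
tcp_pos: [0.3912, -0.211, 0.0714]
tool_rot: [0.998, -0.059, 0.0, 0.0]
force: [0.4, 0.1, 0.0]
finger_gap: 0.132
gripper_force: 107.8
```

>>> servo_tool --rows '[[[0, 0, 0, 0, 0, 0.001, -1], [0, 0, 0, 0, 0, 0, -1], [0, 0, 0, 0, 0, 0, -1]]]'

```text
t: 8.75
tcp_pos: [0.391, -0.2109, 0.0707]
tool_rot: [0.998, -0.059, 0.0, 0.0]
force: [-2.6, 0.9, 5.4]
finger_gap: 0.136
gripper_force: 108.5
```

Run:
```python
from lib import *
s=manip.sense(); print(s["tcp_pos"],s["force"],s["ft_torque"])
```

```text
[ 0.39099743 -0.2109084   0.07069682] [-2.62826724  0.85069473  5.44280752] [ 0.04156992 -0.04374296  0.00092567]
```

>>> servo_tool --rows '[[[0, 0, 0, 0, 0, -0.0015, -1], [0, 0, 0, 0, 0, 0, -1], [0, 0, 0, 0.006, 0, 0, -1], [0, 0, 0, 0.006, 0, 0, -1], [0, 0, 0, 0.006, 0, 0, -1], [0, 0, 0, 0.006, 0, 0, -1], [0, 0, 0, 0.006, 0, 0, -1], [0, 0, 0, 0, 0, 0, -1]]]'

```text
t: 9.42
tcp_pos: [0.4229, -0.2153, 0.0718]
tool_rot: [0.998, -0.059, 0.001, 0.001]
force: [0.6, 0.1, -1.4]
finger_gap: 0.134
gripper_force: 107.9
```

Run:
```python
from lib import *
s=manip.sense(); print(s["tcp_pos"],s["force"],s["ft_torque"])
im=manip.snapshot("top"); 
p=[.6088,-.2387,-.1191,.0148]; c=[.5632,-.2306,-.1058,0.0028]
P=T2(c,[[.03,.04,.025],[.03,-.04,.025],[-.03,-.04,.025],[-.03,.04,.025]])
u=np.array([(340,215)]); a=cv2.resize(im[155:285,270:400],None,fx=4.5,fy=4.5,interpolation=cv2.INTER_CUBIC)
for q in proj("top",P): cv2.drawMarker(a,tuple(int(v) for v in (q-[270,155]+.39)*4.5),(0,255,0),0,9,1)
cv2.imwrite("pics/t4.png",a)
```

```text
[ 0.42286621 -0.21529526  0.07183599] [ 0.57347424  0.0938872  -1.44040648] [ 0.02060263  0.05403858 -0.01002109]
```

View pics/t4.png

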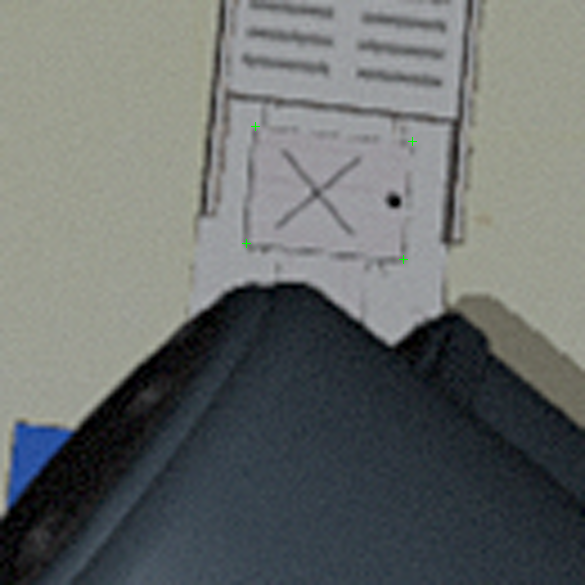

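The blade (edges at x≈275 and 365) has passed under the coupon's near edge at (247–405, 250), and the coupon is unmoved. I continue inserting.

>>> servo_tool --rows '[[[0, 0, 0, 0.006, 0, 0, -1], [0, 0, 0, 0.006, 0, 0, -1], [0, 0, 0, 0.006, 0, 0, -1], [0, 0, 0, 0.006, 0, 0, -1], [0, 0, 0, 0.006, 0, 0, -1], [0, 0, 0, 0.006, 0, 0, -1], [0, 0, 0, 0.004, 0, 0, -1], [0, 0, 0, 0, 0, 0, -1]]]'

```text
t: 10.13
tcp_pos: [0.4617, -0.2195, 0.0717]
tool_rot: [0.998, -0.059, 0.0, 0.0]
force: [0.3, -0.9, -1.1]
finger_gap: 0.13
gripper_force: 107.9
```

Run:
```python
from lib import *
s=manip.sense(); print(s["tcp_pos"],s["force"],s["ft_torque"])
p=[.6088,-.2387,-.1191]
d=np.array(s["tcp_pos"])+R.from_quat(s["tool_rot"]).apply([.1255,0,.0535])-[p[0],p[1],.0148]; print("tip stand",R.from_euler('z',-p[2]).apply(d))
# plan: pitch th nose down about a point; grip rel tip=(-.1255,.0535)
```

```text
[ 0.46166513 -0.21948302  0.07174211] [ 0.32141751 -0.93027936 -1.08868172] [-0.04648049  0.07862707 -0.06082662]
tip stand [-0.02283214  0.00166432  0.00354493]
```

```bash
cat > plan.py <<'E'
from lib import *
S=[.6088,-.2387,-.1191]; FL=.0178; YAW=-.1195
def pose(th,xt,zt,y=.0017):   # th deg nose-down, tip mm in stand x, above landing floor -> TCP pos, rot
    rot=down(YAW)*R.from_euler('y',-th,degrees=True)
    tip=np.r_[T2([*S,0],[[xt/1e3,y,0]])[0][:2],FL+zt/1e3]
    return tip-rot.apply([.1255,0,.0535]),rot
def where():
    s=manip.sense(); Q=R.from_quat(s["tool_rot"]); rel=(down(YAW).inv()*Q).as_rotvec(degrees=True)
    t=np.array(s["tcp_pos"])+Q.apply([.1255,0,.0535]); l=R.from_euler('z',-S[2]).apply(t-[S[0],S[1],FL])*1e3
    print("t %.2f"%s["t"],"th %.1f"%-rel[1],"tip xyz mm",l.round(1),"F stand",R.from_euler('z',-S[2]).apply(s["force"]).round(1),"tq",np.round(s["ft_torque"],2),"q",np.round(s["q"],3))
def rows(wps,start):  # wps: (th,x,z,n)
    cur=start; out=[]
    for th,x,z,n in wps:
        for k in range(1,n+1):
            f=k/n; nx=tuple(a+(b-a)*f for a,b in zip(cur,(th,x,z)))
            out.append(nx)
        cur=(th,x,z)
    P,Q=pose(*start)
    for i,o in enumerate(out):
        p,q=pose(*o); d=Q.inv().apply(p-P); w=(Q.inv()*q).as_rotvec(degrees=True); print(i,np.round(o,1),"wy %.1f"%w[1],"shift",d.round(4)); P,Q=p,q
E
python3 - <<'E'
from plan import *
where(); print(pose(0,-22.8,.45))
rows([(12,-22,1,4),(12,-10,1,4),(24,-10,1.5,4),(36,-11,2,4)],(0,-22.8,.45))
E
```

```text
t 10.13 th -0.0 tip xyz mm [-22.8   1.7   0.5] F stand [ 0.4 -0.9 -1.1] tq [-0.05  0.08 -0.06] q [-0.663  0.67   1.855  0.     0.616  1.026]
(array([ 0.46175853, -0.2193414 ,  0.07175   ]), Rotation.from_matrix(array([[ 9.92868368e-01, -1.19215788e-01, -1.45997233e-17],
                            [-1.19215788e-01, -9.92868368e-01, -1.21591307e-16],
                            [ 1.54074396e-33,  1.22464680e-16, -1.00000000e+00]])))
0 [  3.  -22.6   0.6] wy -3.0 shift [ 0.0032 -0.     -0.0066]
1 [  6.  -22.4   0.7] wy -3.0 shift [ 0.0032 -0.     -0.0066]
2 [  9.  -22.2   0.9] wy -3.0 shift [ 0.0032 -0.     -0.0067]
3 [ 12. -22.   1.] wy -3.0 shift [ 0.0031 -0.     -0.0067]
4 [ 12. -19.   1.] wy 0.0 shift [ 0.0029 -0.     -0.0006]
5 [ 12. -16.   1.] wy 0.0 shift [ 0.0029 -0.     -0.0006]
6 [ 12. -13.   1.] wy 0.0 shift [ 0.0029 -0.     -0.0006]
7 [ 12. -10.   1.] wy 0.0 shift [ 0.0029 -0.     -0.0006]
8 [ 15.  -10.    1.1] wy -3.0 shift [ 0.0029 -0.     -0.0066]
9 [ 18.  -10.    1.2] wy -3.0 shift [ 0.0029  0.     -0.0066]
10 [ 21.  -10.    1.4] wy -3.0 shift [ 0.0029  0.     -0.0066]
11 [ 24.  -10.    1.5] wy -3.0 shift [ 0.0029  0.     -0.0066]
12 [ 27.  -10.2   1.6] wy -3.0 shift [ 0.0027  0.     -0.0065]
13 [ 30.  -10.5   1.8] wy -3.0 shift [ 0.0027  0.     -0.0065]
14 [ 33.  -10.8   1.9] wy -3.0 shift [ 0.0027  0.     -0.0065]
15 [ 36. -11.   2.] wy -3.0 shift [ 0.0027  0.     -0.0065]
```

>>> servo_tool --rows '[[[0, -3, 0, 0.0032, 0, -0.0066, -1], [0, -3, 0, 0.0032, 0, -0.0066, -1], [0, -3, 0, 0.0032, 0, -0.0067, -1], [0, -3, 0, 0.0031, 0, -0.0067, -1], [0, 0, 0, 0, 0, 0, -1], [0, 0, 0, 0, 0, 0, -1]]]'

```text
t: 10.63
tcp_pos: [0.4758, -0.221, 0.097]
tool_rot: [0.993, -0.059, -0.103, -0.006]
force: [0.2, -0.2, -3.2]
finger_gap: 0.133
gripper_force: 107.6
```

```bash
python3 -c "
from plan import *
where()"
```

```text
t 10.63 th 11.9 tip xyz mm [-22.3   1.8   1. ] F stand [ 0.2 -0.2 -3.2] tq [-0.02 -0.07  0.02] q [-0.597  0.69   1.672 -0.116  0.967  1.167]
```

>>> servo_tool --rows '[[[0, 0, 0, 0.003, 0, -0.0006, -1], [0, 0, 0, 0.003, 0, -0.0006, -1], [0, 0, 0, 0.003, 0, -0.0006, -1], [0, 0, 0, 0.003, 0, -0.0006, -1], [0, -3, 0, 0.0029, 0, -0.0066, -1], [0, -3, 0, 0.0029, 0, -0.0066, -1], [0, -3, 0, 0.0029, 0, -0.0066, -1], [0, -3, 0, 0.0029, 0, -0.0066, -1]]]'

```text
t: 11.3
tcp_pos: [0.5043, -0.2241, 0.1198]
tool_rot: [0.976, -0.058, -0.211, -0.013]
force: [-4.3, 0.7, 1.6]
finger_gap: 0.135
gripper_force: 107.9
```

```bash
python3 -c "
from plan import *
where()"
```

```text
t 11.30 th 24.4 tip xyz mm [-13.3   2.2   1.5] F stand [-4.3  0.2  1.6] tq [ 0.09  0.66 -0.02] q [-0.536  0.765  1.446 -0.172  1.327  1.229]
```

>>> servo_tool --rows '[[[0, 0, 0, 0, 0, 0, -1], [0, 0, 0, 0, 0, 0, -1]]]'

```text
t: 11.47
tcp_pos: [0.504, -0.224, 0.1195]
tool_rot: [0.976, -0.058, -0.211, -0.013]
force: [-6.3, 0.6, 4.4]
finger_gap: 0.132
gripper_force: 108.1
```

```bash
python3 -c "
from plan import *
where(); manip.snapshot('side'); 
import cv2; im=manip.snapshot('side'); a=cv2.resize(im[130:200,190:310],None,fx=6.5,fy=6.5,interpolation=cv2.INTER_CUBIC); cv2.imwrite('pics/s5.png',a)"
```

```text
t 11.47 th 24.4 tip xyz mm [-13.5   2.3   1.2] F stand [-6.3 -0.1  4.4] tq [ 0.02  0.84 -0.03] q [-0.536  0.765  1.448 -0.173  1.326  1.229]
```

View pics/s5.png

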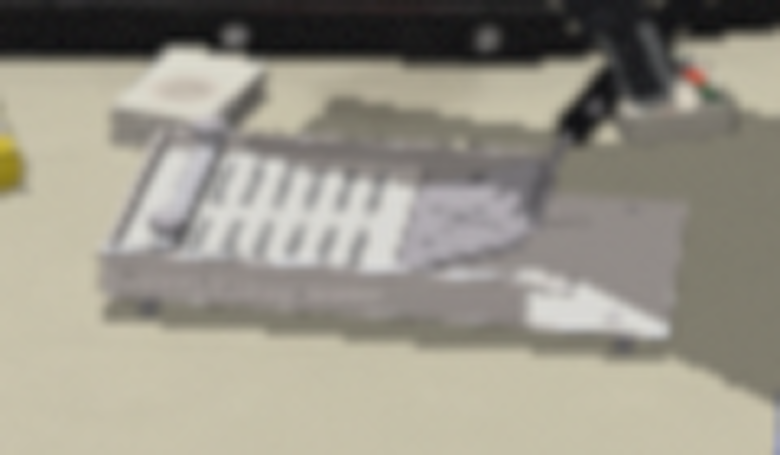

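The side view shows the coupon tilted with its far edge already at the step (≈410,230) and the neck at its near edge (530,200). The push is slightly jammed, so I back out along the blade.

>>> servo_tool --rows '[[[0, 0, 0, -0.0017, 0, 0, -1], [0, 0, 0, -0.0017, 0, 0, -1], [0, 0, 0, 0, 0, 0, -1]]]'

```text
t: 11.82
tcp_pos: [0.5031, -0.2242, 0.1202]
tool_rot: [0.977, -0.058, -0.207, -0.012]
force: [-0.2, 0.8, -1.7]
finger_gap: 0.133
gripper_force: 107.9
```

```bash
python3 -c "
from plan import *
where()"
```

```text
t 11.82 th 23.9 tip xyz mm [-13.6   1.8   2.6] F stand [-0.3  0.8 -1.7] tq [ 0.04 -0.08 -0.01] q [-0.538  0.76   1.455 -0.171  1.315  1.228]
```

Run:
```python
from plan import *
s=manip.sense(); Q=R.from_quat(s["tool_rot"])
c=manip.camera_info("wrist"); T=np.array(c["camera_from_world"]); K=np.array(c["K"])
W=np.eye(4); W[:3,:3]=Q.as_matrix(); W[:3,3]=s["tcp_pos"]; CT=T@W   # camera_from_tcp
def pt(P): q=(np.atleast_2d(P)@CT[:3,:3].T+CT[:3,3])@K.T; return q[:,:2]/q[:,2:]*1.5
print("blade rear pred (x1.5)",pt([[.0635,-.022,.0515],[.0635,.022,.0515],[.1255,-.022,.0515],[.1255,.022,.0515]]).round(0).tolist())
im=manip.snapshot("wrist"); a=cv2.resize(im,None,fx=1.5,fy=1.5)[:420,130:630]
for q in pt([[.0635,-.022,.0515],[.0635,.022,.0515],[.1255,-.022,.0515],[.1255,.022,.0515]]): cv2.drawMarker(a,tuple(int(v) for v in q-[130,0]),(255,0,0),0,9,1)
for q in proj("wrist",T2([*S,.0148],[[0,.06,.014],[0,-.06,.014],[-.0815,.033,.007],[-.0815,-.033,.007],[.1265,.064,.025],[.1265,-.064,.025]]))*1.5: cv2.drawMarker(a,tuple(int(v) for v in q-[130,0]),(0,0,255),0,9,1)
b=manip.snapshot("side"); b=cv2.resize(b[145:190,225:295],(300,193),interpolation=cv2.INTER_CUBIC)
o=np.zeros((420,800,3),np.uint8); o[:,:500]=a; o[:193,500:]=b
t=manip.snapshot("top"); o[200:420,500:]=cv2.resize(t[105:215,300:400],(300,220)) [:220]
cv2.imwrite("pics/c6.png",o)
```

```text
blade rear pred (x1.5) [[328.0, 184.0], [447.0, 184.0], [320.0, -9.0], [454.0, -9.0]]
```

View pics/c6.png

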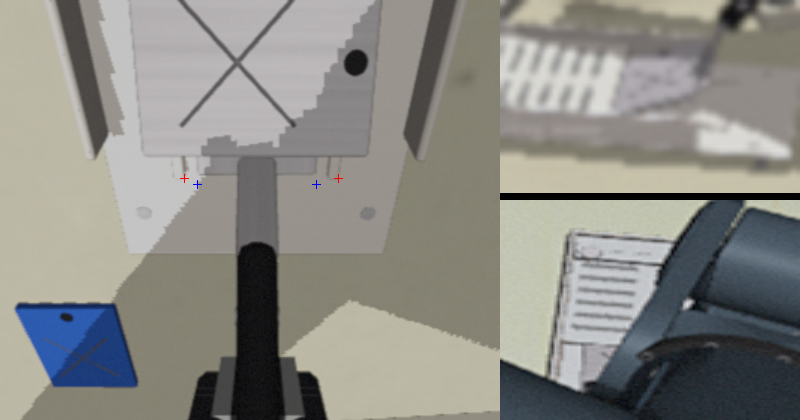

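The wrist panel shows the blade's rear edge at row ≈175 against a predicted 184, so the blade reaches about 3.5 mm further ahead of the TCP than I modelled. The neck starts right at the coupon's near edge (257,157). That explains the jam: the neck pushed the coupon against the step, and the tip also sat low. I correct the model and replan.

```bash
sed -i 's/\.1255/.129/g; s/^S=.*; FL/S=[.6053,-.2383,-.1191]; FL/' plan.py
python3 - <<'E'
from plan import *
where()
s=manip.sense(); Q=R.from_quat(s["tool_rot"]); t=np.array(s["tcp_pos"])+Q.apply([.129,0,.0535]); l=R.from_euler('z',-S[2]).apply(t-[S[0],S[1],FL])*1e3
rows([(32,-14.5,4,3),(44,-15.2,6.5,4),(56,-15.4,8.7,4),(62,-15.9,15.4,3),(62,-14.6,25,3),(62,-10.4,33,4),(62,2,41,5),(62,10,42,3)],(24,l[0],l[2]))
E
```

```text
t 11.97 th 23.9 tip xyz mm [-6.9  1.8  1.2] F stand [-0.7  0.8 -2.2] tq [ 0.06 -0.14  0.02] q [-0.538  0.76   1.454 -0.171  1.316  1.228]
0 [26.7 -9.4  2.1] wy -2.7 shift [-0.0001  0.     -0.0058]
1 [ 29.3 -12.    3.1] wy -2.7 shift [-0.0001  0.     -0.0056]
2 [ 32.  -14.5   4. ] wy -2.7 shift [-0.      0.     -0.0055]
3 [ 35.  -14.7   4.6] wy -3.0 shift [ 0.0025  0.     -0.0071]
4 [ 38.  -14.8   5.2] wy -3.0 shift [ 0.0025  0.     -0.0071]
5 [ 41.  -15.    5.9] wy -3.0 shift [ 0.0025  0.     -0.0071]
6 [ 44.  -15.2   6.5] wy -3.0 shift [ 0.0024  0.     -0.007 ]
7 [ 47.  -15.2   7. ] wy -3.0 shift [ 0.0026  0.     -0.007 ]
8 [ 50.  -15.3   7.6] wy -3.0 shift [ 0.0025  0.     -0.007 ]
9 [ 53.  -15.4   8.1] wy -3.0 shift [ 0.0025  0.     -0.007 ]
10 [ 56.  -15.4   8.7] wy -3.0 shift [ 0.0025  0.     -0.007 ]
11 [ 58.  -15.6  10.9] wy -2.0 shift [ 0.      0.     -0.0056]
12 [ 60.  -15.7  13.2] wy -2.0 shift [-0.      0.     -0.0055]
13 [ 62.  -15.9  15.4] wy -2.0 shift [-0.0001  0.     -0.0054]
14 [ 62.  -15.5  18.6] wy 0.0 shift [-0.0026 -0.     -0.0019]
15 [ 62.  -15.   21.8] wy 0.0 shift [-0.0026 -0.     -0.0019]
16 [ 62.  -14.6  25. ] wy 0.0 shift [-0.0026 -0.     -0.0019]
17 [ 62.  -13.6  27. ] wy 0.0 shift [-0.0013 -0.     -0.0019]
18 [ 62.  -12.5  29. ] wy 0.0 shift [-0.0013 -0.     -0.0019]
19 [ 62.  -11.4  31. ] wy 0.0 shift [-0.0013 -0.     -0.0019]
20 [ 62.  -10.4  33. ] wy 0.0 shift [-0.0013 -0.     -0.0019]
21 [62.  -7.9 34.6] wy 0.0 shift [-0.0002 -0.     -0.0029]
22 [62.  -5.4 36.2] wy 0.0 shift [-0.0002 -0.     -0.0029]
23 [62.  -3.  37.8] wy 0.0 shift [-0.0002 -0.     -0.0029]
24 [62.  -0.5 39.4] wy 0.0 shift [-0.0002 -0.     -0.0029]
25 [62.  2. 41.] wy 0.0 shift [-0.0002 -0.     -0.0029]
26 [62.   4.7 41.3] wy 0.0 shift [ 0.001  -0.     -0.0025]
27 [62.   7.3 41.7] wy 0.0 shift [ 0.001  -0.     -0.0025]
28 [62. 10. 42.] wy 0.0 shift [ 0.001  -0.     -0.0025]
```

>>> servo_tool --rows '[[[0, -2.7, 0, -0.0001, 0, -0.0058, -1], [0, -2.7, 0, -0.0001, 0, -0.0056, -1], [0, -2.7, 0, 0, 0, -0.0055, -1], [0, -3, 0, 0.0025, 0, -0.0071, -1], [0, -3, 0, 0.0025, 0, -0.0071, -1], [0, -3, 0, 0.0025, 0, -0.0071, -1], [0, -3, 0, 0.0024, 0, -0.007, -1], [0, 0, 0, 0, 0, 0, -1]]]'

```text
t: 12.63
tcp_pos: [0.5368, -0.2284, 0.1509]
tool_rot: [0.926, -0.055, -0.374, -0.022]
force: [0.5, -0.8, -2.4]
finger_gap: 0.134
gripper_force: 107.7
```

```bash
python3 -c "
from plan import *
where()"
```

```text
t 12.63 th 44.0 tip xyz mm [-13.6   1.7   5. ] F stand [ 0.6 -0.7 -2.4] tq [-0.04 -0.55  0.04] q [-0.476  0.917  1.131 -0.255  1.821  1.243]
```

>>> servo_tool --rows '[[[0, -3, 0, 0.0026, 0, -0.007, -1], [0, -3, 0, 0.0025, 0, -0.007, -1], [0, -3, 0, 0.0025, 0, -0.007, -1], [0, -3, 0, 0.0025, 0, -0.007, -1], [0, -2, 0, 0, 0, -0.0056, -1], [0, -2, 0, 0, 0, -0.0055, -1], [0, -2, 0, 0, 0, -0.0054, -1], [0, 0, 0, 0, 0, 0, -1]]]'

```text
t: 13.3
tcp_pos: [0.5765, -0.2331, 0.1705]
tool_rot: [0.856, -0.05, -0.514, -0.03]
force: [-1.5, 0.4, -2.8]
finger_gap: 0.132
gripper_force: 107.9
```

```bash
python3 -c "
from plan import *
where()"
```

```text
t 13.30 th 62.0 tip xyz mm [-16.    1.8  13.7] F stand [-1.5  0.2 -2.8] tq [-0.02 -0.58 -0.01] q [-0.439  1.1    0.817 -0.366  2.252  1.179]
```

>>> servo_tool --rows '[[[0, 0, 0, -0.0026, 0, -0.0019, -1], [0, 0, 0, -0.0026, 0, -0.0019, -1], [0, 0, 0, -0.0026, 0, -0.0019, -1], [0, 0, 0, -0.0013, 0, -0.0019, -1], [0, 0, 0, -0.0013, 0, -0.0019, -1], [0, 0, 0, -0.0013, 0, -0.0019, -1], [0, 0, 0, -0.0013, 0, -0.0019, -1], [0, 0, 0, 0, 0, 0, -1]]]'

```text
t: 13.97
tcp_pos: [0.5821, -0.2338, 0.1906]
tool_rot: [0.856, -0.051, -0.514, -0.03]
force: [-0.3, -0.3, -2.2]
finger_gap: 0.132
gripper_force: 107.7
```

```bash
python3 -c "
from plan import *
where(); cv2.imwrite('w7raw.png',manip.snapshot('wrist')); cv2.imwrite('s7raw.png',manip.snapshot('side'))"
```

```text
t 13.97 th 62.0 tip xyz mm [-10.2   1.6  33.7] F stand [-0.2 -0.4 -2.2] tq [-0.08 -0.62 -0.03] q [-0.437  1.087  0.791 -0.375  2.289  1.164]
```

>>> servo_tool --rows '[[[0, 0, 0, -0.0002, 0, -0.0029, -1], [0, 0, 0, -0.0002, 0, -0.0029, -1], [0, 0, 0, -0.0002, 0, -0.0029, -1], [0, 0, 0, -0.0002, 0, -0.0029, -1], [0, 0, 0, -0.0002, 0, -0.0029, -1], [0, 0, 0, 0.001, 0, -0.0025, -1], [0, 0, 0, 0.001, 0, -0.0025, -1], [0, 0, 0, 0.001, 0, -0.0025, -1]]]'

```text
t: 14.73
tcp_pos: [0.6022, -0.2361, 0.1984]
tool_rot: [0.855, -0.051, -0.515, -0.031]
force: [-0.3, 0.1, -1.5]
finger_gap: 0.128
gripper_force: 107.7
```

Run:
```python
from plan import *
where()
w=cv2.resize(manip.snapshot("wrist"),(400,300)); s=cv2.resize(manip.snapshot("side")[120:210,180:300],(400,300),interpolation=cv2.INTER_CUBIC)
p=cv2.resize(cv2.imread("s7raw.png")[120:210,180:300],(400,300),interpolation=cv2.INTER_CUBIC)
t=cv2.resize(manip.snapshot("top")[105:225,295:395],(360,300))
o=np.zeros((600,800,3),np.uint8); o[:300,:400]=w; o[:300,400:]=s; o[300:,:400]=p; o[300:,400:760]=t
cv2.imwrite("pics/c8.png",o)
```

```text
t 14.73 th 62.1 tip xyz mm [ 9.8  1.8 41.5] F stand [-0.3  0.1 -1.5] tq [-0.02 -0.6   0.01] q [-0.429  1.113  0.704 -0.389  2.35   1.141]
```

View pics/c8.png

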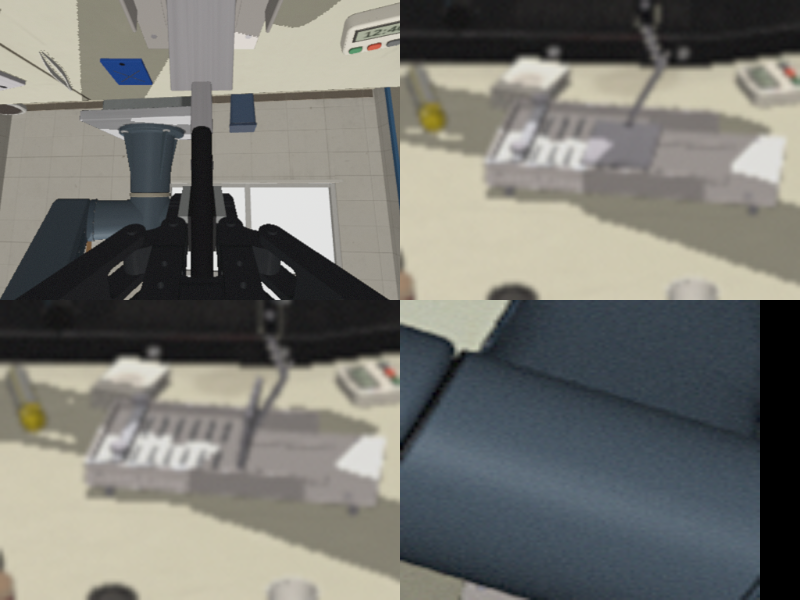

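The side panels show the coupon first upright on the step (245,430), then lying flat on the deck (≈625,145) with the blade clear above it. Next I back off and bring the blade level, low behind the coupon's edge.

Run:
```python
from plan import *
rows([(62,-14,58,1),(10,-40,50,9),(10,-32,13.5,2)],(62,9.8,41.5))
```

```text
0 [ 62. -14.  58.] wy 0.0 shift [-0.0257  0.      0.0133]
1 [ 56.2 -16.9  57.1] wy 5.8 shift [-0.0053  0.      0.0162]
2 [ 50.4 -19.8  56.2] wy 5.8 shift [-0.0056  0.      0.0162]
3 [ 44.7 -22.7  55.3] wy 5.8 shift [-0.0059  0.      0.0161]
4 [ 38.9 -25.6  54.4] wy 5.8 shift [-0.0062  0.      0.0159]
5 [ 33.1 -28.4  53.6] wy 5.8 shift [-0.0064  0.      0.0158]
6 [ 27.3 -31.3  52.7] wy 5.8 shift [-0.0067  0.      0.0156]
7 [ 21.6 -34.2  51.8] wy 5.8 shift [-0.0069  0.      0.0154]
8 [ 15.8 -37.1  50.9] wy 5.8 shift [-0.0071  0.      0.0151]
9 [ 10. -40.  50.] wy 5.8 shift [-0.0073  0.      0.0149]
10 [ 10.  -36.   31.8] wy 0.0 shift [ 0.0071 -0.      0.0173]
11 [ 10.  -32.   13.5] wy 0.0 shift [ 0.0071 -0.      0.0173]
```

>>> servo_tool --rows '[[[0, 0, 0, -0.0257, 0, 0.0133, -1], [0, 5.8, 0, -0.0053, 0, 0.0162, -1], [0, 5.8, 0, -0.0056, 0, 0.0162, -1], [0, 5.8, 0, -0.0059, 0, 0.0161, -1], [0, 5.8, 0, -0.0062, 0, 0.0159, -1], [0, 5.8, 0, -0.0064, 0, 0.0158, -1], [0, 5.8, 0, -0.0067, 0, 0.0156, -1], [0, 5.8, 0, -0.0069, 0, 0.0154, -1]]]'

```text
t: 15.55
tcp_pos: [0.4712, -0.2205, 0.1677]
tool_rot: [0.981, -0.059, -0.183, -0.01]
force: [-0.0, 0.4, -1.9]
finger_gap: 0.132
gripper_force: 107.8
```

>>> servo_tool --rows '[[[0, 5.8, 0, -0.0071, 0, 0.0151, -1], [0, 5.8, 0, -0.0073, 0, 0.0149, -1], [0, 0, 0, 0, 0, 0, -1], [0, 0, 0, 0, 0, 0, -1]]]'

```text
t: 15.88
tcp_pos: [0.4458, -0.2166, 0.1432]
tool_rot: [0.994, -0.06, -0.088, -0.006]
force: [1.1, -0.5, -1.5]
finger_gap: 0.137
gripper_force: 107.7
```

Run:
```python
from plan import *
where()
s=manip.sense(); Q=R.from_quat(s["tool_rot"]); t=np.array(s["tcp_pos"])+Q.apply([.129,0,.0535]); l=R.from_euler('z',-S[2]).apply(t-[S[0],S[1],FL])*1e3
rel=-(down(YAW).inv()*Q).as_rotvec(degrees=True)[1]
rows([(10,-32,13.5,3),(10,-20,13.5,4)],(rel,l[0],l[2]))
# coupon outline by wrist camera, numerically: rows of strong edges along the middle strip
cv2.imwrite("w9raw.png",manip.snapshot("wrist"))
```

```text
t 15.88 th 10.2 tip xyz mm [-43.4   2.6  50. ] F stand [ 1.1 -0.3 -1.5] tq [-0.07 -0.11  0.02] q [-0.63   0.578  1.74  -0.102  0.982  1.124]
0 [ 10.1 -39.6  37.8] wy 0.1 shift [ 0.0058 -0.      0.0114]
1 [ 10.1 -35.8  25.7] wy 0.1 shift [ 0.0058 -0.      0.0114]
2 [ 10.  -32.   13.5] wy 0.1 shift [ 0.0058 -0.      0.0114]
3 [ 10.  -29.   13.5] wy 0.0 shift [ 0.003  -0.     -0.0005]
4 [ 10.  -26.   13.5] wy 0.0 shift [ 0.003  -0.     -0.0005]
5 [ 10.  -23.   13.5] wy 0.0 shift [ 0.003  -0.     -0.0005]
6 [ 10.  -20.   13.5] wy 0.0 shift [ 0.003  -0.     -0.0005]
```

>>> servo_tool --rows '[[[0, 0, 0, 0.0058, 0, 0.0114, -1], [0, 0, 0, 0.0058, 0, 0.0114, -1], [0, 0, 0, 0.0058, 0, 0.0114, -1], [0, 0, 0, 0.003, 0, -0.0005, -1], [0, 0, 0, 0.003, 0, -0.0005, -1], [0, 0, 0, 0.003, 0, -0.0005, -1], [0, 0, 0, 0, 0, 0, -1], [0, 0, 0, 0, 0, 0, -1]]]'

```text
t: 16.6
tcp_pos: [0.4694, -0.2204, 0.1065]
tool_rot: [0.995, -0.059, -0.086, -0.005]
force: [-0.1, 0.4, -0.7]
finger_gap: 0.135
gripper_force: 107.7
```

Run:
```python
from plan import *
where()
```

```text
t 16.60 th 9.9 tip xyz mm [-19.1   1.7  13.9] F stand [-0.1  0.4 -0.7] tq [ 0.01 -0.05 -0.01] q [-0.61   0.658  1.707 -0.101  0.931  1.146]
```

>>> servo_tool --rows '[[[0, 0, 0, 0.004, 0, -0.0002, -1], [0, 0, 0, 0.004, 0, -0.0007, -1], [0, 0, 0, 0.004, 0, -0.0007, -1], [0, 0, 0, 0.004, 0, -0.0007, -1], [0, 0, 0, 0.004, 0, -0.0007, -1], [0, 0, 0, 0.004, 0, -0.0007, -1], [0, 0, 0, 0.004, 0, -0.0007, -1], [0, 0, 0, 0.004, 0, -0.0007, -1]]]'

```text
t: 17.27
tcp_pos: [0.5014, -0.2241, 0.1057]
tool_rot: [0.994, -0.059, -0.086, -0.005]
force: [-1.6, -0.1, -1.1]
finger_gap: 0.131
gripper_force: 107.8
```

Run:
```python
from plan import *
where()
```

```text
t 17.27 th 9.9 tip xyz mm [13.   1.8 13. ] F stand [-1.6 -0.3 -1.1] tq [0.   0.21 0.01] q [-0.584  0.688  1.626 -0.093  0.984  1.163]
```

>>> servo_tool --rows '[[[0, 0, 0, 0.003, 0, -0.0006, -1], [0, 0, 0, 0.003, 0, -0.0006, -1], [0, 0, 0, 0.003, 0, -0.0006, -1], [0, 0, 0, 0.003, 0, -0.0005, -1], [0, 0, 0, 0.003, 0, -0.0005, -1], [0, 0, 0, 0, 0, 0, -1]]]'

```text
t: 17.77
tcp_pos: [0.5172, -0.2261, 0.1059]
tool_rot: [0.995, -0.059, -0.085, -0.005]
force: [-0.5, 0.3, -1.7]
finger_gap: 0.138
gripper_force: 107.7
```

>>> servo_tool --rows '[[[0, 0, 0, 0.0015, 0, -0.0003, -1], [0, 0, 0, 0.0015, 0, -0.0003, -1]]]'

```text
t: 17.93
tcp_pos: [0.5191, -0.2262, 0.106]
tool_rot: [0.994, -0.059, -0.086, -0.005]
force: [-2.6, 0.0, -0.7]
finger_gap: 0.135
gripper_force: 107.7
```

>>> servo_tool --rows '[[[0, 0, 0, 0.0015, 0, -0.0003, -1], [0, 0, 0, 0.0015, 0, -0.0003, -1]]]'

```text
t: 18.1
tcp_pos: [0.5223, -0.2266, 0.1061]
tool_rot: [0.994, -0.059, -0.086, -0.005]
force: [-0.7, -0.2, -1.7]
finger_gap: 0.137
gripper_force: 107.8
```

Run:
```python
from plan import *
where()
```

```text
t 18.10 th 9.9 tip xyz mm [34.   1.8 13.4] F stand [-0.7 -0.3 -1.7] tq [-0.04  0.23  0.01] q [-0.568  0.707  1.572 -0.088  1.02   1.173]
```

>>> servo_tool --rows '[[[0, 0, 0, 0.0012, 0, -0.0002, -1], [0, 0, 0, 0, 0, 0, -1]]]'

```text
t: 18.27
tcp_pos: [0.5239, -0.2268, 0.106]
tool_rot: [0.995, -0.059, -0.086, -0.005]
force: [0.1, 0.5, -2.3]
finger_gap: 0.136
gripper_force: 107.8
```

>>> servo_tool --rows '[[[0, 0, 0, 0.0012, 0, -0.0002, -1], [0, 0, 0, 0, 0, 0, -1]]]'

```text
t: 18.43
tcp_pos: [0.5249, -0.2269, 0.1061]
tool_rot: [0.995, -0.059, -0.086, -0.005]
force: [-2.1, -0.6, -1.7]
finger_gap: 0.138
gripper_force: 107.8
```

>>> servo_tool --rows '[[[0, 0, 0, 0.0012, 0, -0.0002, -1], [0, 0, 0, 0, 0, 0, -1]]]'

```text
t: 18.6
tcp_pos: [0.5254, -0.2268, 0.1061]
tool_rot: [0.994, -0.059, -0.087, -0.005]
force: [-2.5, 0.8, -0.1]
finger_gap: 0.137
gripper_force: 107.8
```

>>> servo_tool --rows '[[[0, 0, 0, 0.0008, 0, -0.0001, -1], [0, 0, 0, 0, 0, 0, -1]]]'

```text
t: 18.77
tcp_pos: [0.5257, -0.2268, 0.106]
tool_rot: [0.994, -0.059, -0.087, -0.006]
force: [-5.7, 0.5, 1.0]
finger_gap: 0.133
gripper_force: 107.8
```

>>> servo_tool --rows '[[[0, 0, 0, 0.0005, 0, -0.0001, -1], [0, 0, 0, 0, 0, 0, -1]]]'

```text
t: 18.93
tcp_pos: [0.5259, -0.2267, 0.1059]
tool_rot: [0.994, -0.059, -0.088, -0.006]
force: [-5.7, 0.0, 1.5]
finger_gap: 0.131
gripper_force: 107.9
```

Run:
```python
from plan import *
where()
```

```text
t 18.93 th 10.1 tip xyz mm [37.4  2.2 12.9] F stand [-5.6 -0.6  1.5] tq [ 0.08  0.91 -0.04] q [-0.565  0.712  1.561 -0.087  1.03   1.176]
```

>>> servo_tool --rows '[[[0, 0, 0, 0.0007, 0, -0.0002, -1], [0, 0, 0, 0, 0, 0, -1], [0, 0, 0, 0, 0, 0, -1], [0, 0, 0, 0, 0, 0, -1], [0, 0, 0, 0, 0, 0, -1]]]'

```text
t: 19.35
tcp_pos: [0.526, -0.2266, 0.106]
tool_rot: [0.994, -0.059, -0.088, -0.006]
force: [-6.5, 0.5, 1.8]
finger_gap: 0.134
gripper_force: 108.1
```

Run:
```python
from plan import *
where()
```

```text
t 19.35 th 10.2 tip xyz mm [37.4  2.3 12.7] F stand [-6.5 -0.2  1.8] tq [ 0.08  1.07 -0.08] q [-0.565  0.712  1.56  -0.088  1.032  1.176]
```

Seated at about 6.5–7 N and held. Retreating now.

>>> servo_tool --rows '[[[0, 0, 0, -0.003, 0, 0.0005, -1], [0, 0, 0, -0.005, 0, 0.0007, -1], [0, 0, 0, -0.02, 0, 0.0035, -1], [0, 0, 0, -0.03, 0, 0.0053, -1], [0, 0, 0, -0.0052, 0, -0.0295, -1], [0, 0, 0, -0.0052, 0, -0.0295, -1], [0, 5.1, 0, 0, 0, 0, -1], [0, 5.1, 0, 0, 0, 0, -1]]]'

```text
t: 20.02
tcp_pos: [0.4731, -0.2224, 0.1688]
tool_rot: [0.998, -0.059, 0.009, 0.003]
force: [-0.1, 0.4, -2.2]
finger_gap: 0.134
gripper_force: 107.8
```

>>> servo_tool --rows '[[[0, 0, 0, 0, 0, 0, -1], [0, 0, 0, 0, 0, 0, -1]]]'

```text
t: 20.18
tcp_pos: [0.4691, -0.2204, 0.1667]
tool_rot: [0.998, -0.06, 0.003, 0.0]
force: [1.0, -0.8, -1.4]
finger_gap: 0.131
gripper_force: 107.8
```

Run:
```python
from plan import *
where(); s=manip.sense(); print(s["tcp_pos"])
d,w=delta([.6181,.2318,.1775],down(.1692)); print(d,w)
rot=down(.1692); print("after turn first:",rot.inv().apply(np.array([.6181,.2318,.1775])-s["tcp_pos"]))
```

```text
t 20.18 th -0.3 tip xyz mm [-8.1  1.4 96. ] F stand [ 1.1 -0.7 -1.4] tq [ 0.04  0.08 -0.03] q [-0.656  0.507  1.783  0.003  0.847  1.033]
[ 0.46910737 -0.22041669  0.16666633]
[ 0.0938 -0.4668 -0.0106] [  0.07  -0.29 -16.58]
after turn first: [ 0.22301549 -0.42066951 -0.01083367]
```

>>> servo_tool --rows '[[[0, 0, -5.5, 0, 0, -0.0036, -1], [0, 0, -5.5, 0, 0, -0.0036, -1], [0, -0.2, -5.6, 0, 0, -0.0036, -1], [0, 0, 0, 0.0172, -0.0324, 0, -1], [0, 0, 0, 0.0172, -0.0324, 0, -1], [0, 0, 0, 0.0172, -0.0324, 0, -1], [0, 0, 0, 0.0172, -0.0324, 0, -1], [0, 0, 0, 0.0172, -0.0324, 0, -1]]]'

```text
t: 20.85
tcp_pos: [0.5283, -0.0446, 0.1765]
tool_rot: [0.996, 0.085, 0.001, 0.001]
force: [0.9, -0.7, -1.8]
finger_gap: 0.138
gripper_force: 107.8
```

>>> servo_tool --rows '[[[0, 0, 0, 0.0172, -0.0324, 0, -1], [0, 0, 0, 0.0172, -0.0324, 0, -1], [0, 0, 0, 0.0172, -0.0324, 0, -1], [0, 0, 0, 0.0172, -0.0324, 0, -1], [0, 0, 0, 0.0172, -0.0324, 0, -1], [0, 0, 0, 0.0172, -0.0324, 0, -1], [0, 0, 0, 0.0172, -0.0324, 0, -1], [0, 0, 0, 0.0172, -0.0324, 0, -1]]]'

```text
t: 21.52
tcp_pos: [0.6193, 0.2354, 0.176]
tool_rot: [0.996, 0.086, 0.001, 0.001]
force: [0.8, -0.1, -1.8]
finger_gap: 0.135
gripper_force: 107.8
```

>>> servo_tool --rows '[[[0, 0, 0, 0, 0, 0, -1], [0, 0, 0, 0, 0, 0, -1]]]'

```text
t: 21.68
tcp_pos: [0.619, 0.2357, 0.1758]
tool_rot: [0.996, 0.087, 0.001, 0.001]
force: [0.2, -0.3, -1.7]
finger_gap: 0.133
gripper_force: 107.9
```

Run:
```python
from plan import *
print(delta([.6181,.2318,.0585],down(.1692)))
im=manip.snapshot("top"); cv2.imwrite("top9raw.png",im)
# rectify deck-level patch of stand (z = top of coupon on deck), 0.25 mm per px, and look at grey profiles
def prof(x0,x1,y,z,n):
    P=T2([*S,.0148],np.c_[np.linspace(x0,x1,n),np.full(n,y),np.full(n,z)]); u=proj("top",P).astype(np.float32)
    return cv2.remap(cv2.cvtColor(im,cv2.COLOR_BGR2GRAY),u[None,:,0],u[None,:,1],cv2.INTER_CUBIC)[0]
for y in (-.036,-.03,-.02,0,.02,.03,.036): print("y",y,[int(v) for v in prof(.02,.13,y,.02,56)])
```

```text
(array([-0.0018,  0.0034,  0.1173]), array([ 0.11, -0.09,  0.32]))
y -0.036 [108, 140, 156, 160, 156, 133, 108, 96, 99, 122, 144, 138, 121, 112, 118, 126, 130, 134, 143, 147, 146, 144, 146, 146, 146, 140, 127, 126, 133, 132, 129, 134, 139, 143, 145, 143, 140, 142, 107, 93, 135, 167, 153, 155, 150, 147, 150, 151, 151, 151, 154, 153, 103, 84, 125, 162]
y -0.03 [115, 144, 156, 157, 156, 141, 103, 89, 109, 140, 154, 145, 146, 150, 151, 148, 146, 148, 145, 143, 150, 145, 80, 7, 6, 43, 106, 141, 148, 144, 143, 147, 147, 146, 143, 143, 150, 145, 109, 67, 118, 151, 158, 149, 134, 131, 149, 155, 151, 150, 154, 147, 107, 88, 131, 155]
y -0.02 [115, 143, 153, 155, 153, 129, 101, 105, 99, 109, 143, 154, 148, 148, 149, 148, 145, 149, 150, 145, 144, 147, 151, 149, 151, 149, 143, 145, 149, 142, 143, 148, 147, 144, 144, 141, 146, 160, 132, 96, 113, 162, 154, 153, 151, 153, 154, 153, 153, 149, 158, 146, 84, 59, 124, 151]
y 0 [158, 153, 153, 153, 154, 156, 160, 163, 136, 108, 137, 156, 150, 149, 152, 146, 143, 148, 149, 143, 141, 146, 148, 144, 146, 148, 147, 146, 148, 147, 143, 144, 147, 147, 144, 14
[... 254 characters left out ...]
48, 144, 143, 147, 148, 144, 141, 145, 155, 127, 96, 117, 165, 156, 154, 150, 151, 151, 151, 155, 153, 158, 153, 98, 64, 113, 149]
y 0.03 [106, 147, 164, 153, 162, 150, 116, 90, 98, 133, 156, 144, 146, 147, 146, 145, 146, 146, 146, 145, 146, 145, 144, 146, 149, 149, 147, 141, 143, 146, 145, 138, 143, 145, 141, 142, 148, 144, 114, 74, 110, 152, 162, 149, 135, 133, 150, 158, 154, 151, 157, 153, 120, 94, 129, 150]
y 0.036 [112, 142, 156, 159, 156, 135, 105, 100, 99, 116, 140, 152, 150, 145, 148, 142, 144, 148, 148, 146, 144, 149, 149, 146, 143, 145, 150, 146, 148, 144, 145, 145, 142, 141, 140, 146, 149, 149, 116, 83, 111, 156, 156, 155, 157, 155, 152, 153, 154, 152, 158, 152, 103, 51, 115, 151]
```

The top-view profiles show the coupon's near edge at 38 mm for every y and the bar front at about 98 mm. It is seated square, with no scribed cross visible and the hole side as expected. Now I lay the spatula down.

>>> servo_tool --rows '[[[0, 0, 0.3, -0.0018, 0.0034, 0, -1], [0, 0, 0, 0, 0, 0.03, -1], [0, 0, 0, 0, 0, 0.03, -1], [0, 0, 0, 0, 0, 0.02, -1], [0, 0, 0, 0, 0, 0.01, -1], [0, 0, 0, 0, 0, 0, -1], [0, 0, 0, 0, 0, 0, -1]]]'

```text
t: 22.32
tcp_pos: [0.6174, 0.228, 0.0868]
tool_rot: [0.997, 0.082, 0.001, 0.001]
force: [1.3, 0.9, -1.2]
finger_gap: 0.132
gripper_force: 108.0
```

Run:
```python
from plan import *
print(delta([.6181,.2318,.0575],down(.1692)),manip.sense()["force"])
```

```text
(array([ 0.0013, -0.0037,  0.0293]), array([ 0.09, -0.07, -0.3 ])) [ 1.28904572  0.9243053  -1.20196248]
```

>>> servo_tool --rows '[[[0, 0, -0.3, 0.0013, -0.0037, 0, -1], [0, 0, 0, 0, 0, 0, -1], [0, 0, 0, 0, 0, 0, -1], [0, 0, 0, 0, 0, 0, -1]]]'

```text
t: 22.65
tcp_pos: [0.6184, 0.2332, 0.088]
tool_rot: [0.996, 0.085, 0.002, 0.001]
force: [-0.4, 0.0, -1.7]
finger_gap: 0.132
gripper_force: 108.0
```

Run:
```python
from plan import *
print(delta([.6181,.2318,.0575],down(.1692)),manip.sense()["force"])
```

```text
(array([-0.0006,  0.0013,  0.0305]), array([ 0.08, -0.21,  0.11])) [-0.41523538  0.00497114 -1.72250581]
```

>>> servo_tool --rows '[[[0, 0, 0, 0, 0.0005, 0.01, -1], [0, 0, 0, 0, 0, 0.01, -1], [0, 0, 0, 0, 0, 0.006, -1], [0, 0, 0, 0, 0, 0.0025, -1], [0, 0, 0, 0, 0, 0.001, -1], [0, 0, 0, 0, 0, 0, -1], [0, 0, 0, 0, 0, 0, -1]]]'

```text
t: 23.23
tcp_pos: [0.6178, 0.2324, 0.0574]
tool_rot: [0.996, 0.085, 0.001, 0.001]
force: [-0.9, -0.7, 4.9]
finger_gap: 0.133
gripper_force: 108.8
```

Run:
```python
from plan import *
print(delta([.6181,.2318,.0575],down(.1692)),manip.sense()["force"])
```

```text
(array([ 0.0002,  0.0007, -0.0001]), array([ 0.08, -0.06,  0.1 ])) [-0.92346982 -0.66871771  4.92212792]
```

Resting on the plate. I open the jaws, then lift away.

>>> servo_tool --rows '[[[0, 0, 0, 0, 0, -0.0004, -1], [0, 0, 0, 0, 0, 0, -0.4], [0, 0, 0, 0, 0, 0, 0.3], [0, 0, 0, 0, 0, 0, 1], [0, 0, 0, 0, 0, 0, 1], [0, 0, 0, 0, 0, 0, 1], [0, 0, 0, 0, 0, 0, 1], [0, 0, 0, 0, 0, 0, 1]]]'

```text
t: 23.9
tcp_pos: [0.6179, 0.2324, 0.0576]
tool_rot: [0.996, 0.085, 0.001, 0.001]
force: [-0.6, -0.0, 0.5]
finger_gap: 0.994
gripper_force: 0.0
```

>>> servo_tool --rows '[[[0, 0, 0, 0, 0, -0.01, 1], [0, 0, 0, 0, 0, -0.03, 1], [0, 0, 0, 0, 0, -0.04, 1], [0, 0, 0, 0, 0, -0.04, 1], [0, 0, 0, 0, 0, -0.04, 1], [0, 0, 0, 0, 0, 0, 1], [0, 0, 0, 0, 0, 0, 1]]]'

```text
t: 24.48
tcp_pos: [0.6196, 0.233, 0.2223]
tool_rot: [0.996, 0.085, 0.005, 0.0]
force: [0.3, 0.1, -0.0]
finger_gap: 1.0
gripper_force: 0.0
```

Run:
```python
from plan import *
a=cv2.imread("top0raw.png")[112:242,105:185].astype(int); b=manip.snapshot("wrist")
w=cv2.imread("w1raw.png")
s=manip.sense(); print(s["t"],s["tcp_pos"],s["force"])
# blade (bright) and handle (dark) location in wrist view
g=cv2.cvtColor(b,cv2.COLOR_BGR2GRAY)
rest=np.array([.6476,.2341,.1676,0])
def val(L): u=proj("wrist",T2(rest,L)).round().astype(int); return [int(g[v,x]) if 0<=v<384 and 0<=x<512 else None for x,v in u]
print("across blade y",val([[.07,y,.006] for y in np.arange(-.04,.041,.004)]))
print("along blade x",val([[x,0,.006] for x in np.arange(.02,.115,.005)]))
print("across handle at grip",val([[-.029,y,.067] for y in np.arange(-.02,.021,.003)]), "at rear",val([[-.09,y,.10] for y in np.arange(-.02,.021,.003)]))
```

```text
24.5333 [0.61794171 0.23265555 0.21963491] [ 0.17818857  0.37436439 -0.70715318]
across blade y [153, 153, 91, 117, 116, 113, 156, 156, 156, 156, 155, 157, 156, 157, 156, 157, 156, 121, 121, 120, 138]
along blade x [118, 118, 116, 116, 119, 156, 156, 155, 157, 157, 155, 156, 156, 157, 156, 151, 119, 105, 151]
across handle at grip [74, 74, 75, 74, 102, 112, 12, 8, 9, 4, 99, 112, 113, 112] at rear [152, 151, 152, 151, 151, 154, 148, 41, 37, 132, 152, 154, 153, 153]
```

```bash
python3 -c "
from station import manip
print(manip.sign_off())"
```

```text
the job is handed in; nothing more can be done
None
```

The job is handed in. The coupon was flipped scribed side down, pushed along the deck and pressed square against the stop bar at about 6.5 N, and the spatula is back on its rest. The judge's result was not shown to me. One brief jam occurred while levering, with about 8 N read at the wrist; I backed it off at once.

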